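# Set the tube rack under the dispenser tip, space it and hold it flush

## Task

Slide the tube rack along the bench, by its upright tab, in between the two stops and flush against the fence, so that its one raised collar sits right under the tip of the clamped dispenser. Then stand the metal spacer down on the bench in the gap between a stop and an end of the rack, on the one side where the gap is wide enough, pushed well back between them, and let go of it. Finish holding the rack by its tab, still pressed firmly flush against the fence with the collar under the tip: do not let go at the end, never bump the dispenser or lift the rack off the bench, and leave the other things where they are.

Things in the scene. Friction and masses are not known exactly. Their poses are not given: they have to be found in the camera images.
- fence: Fixed aluminium bar, 400 mm long (y), 22 thick, 40 high. Origin on the bench at the middle of the bottom edge of its front face (towards the robot), which is the plane x = 0 of its frame; x points away from the robot, square to that face, y along the bar to the left, z up. Turned a little from the world's axes in each run.
- thin_stop: Fixed aluminium block square to the fence's front face: 55 mm out from it (its x from -55 to 0), 16 wide (y), 40 high. Origin on the bench, middle of its width, in the plane of the fence's front face; axes parallel to the fence's. It stands 139 mm to one side of the fence's middle (left or right varies).
- thick_stop: Like the thin stop but 68 mm wide along y; it stands 139 mm to the other side of the fence's middle. Beside it the gap left by the rack (about 10 mm) is too narrow for the spacer; beside the thin stop it is about 36 mm.
- dispenser: Fixed dispensing pipette clamped upright, its axis 13 mm in front of the fence's face. Origin on the bench right below its tip. White tip 62 to 125 mm above the bench, 3 mm wide below, 11 above; then a barrel 28 mm across up to about 260; clamp 44 x 36 at 195, its arm running to +x to a post 100 mm behind the tip.
- needle_tip (a point): Lower end of the dispenser's tip, 62 mm above the bench.
- rack: Loose grey tube rack, about 0.25 kg (bench friction takes 2 to 5 N of a push, more if borne down on): block 50 mm (x) x 190 (y) x 40 high. Origin at its underside's centre, z up. On its near (-x) side a foot 8 mm high carries an upright tab 14 thick (x), 28 wide (y), top at 65, centred at x = -70, y = 0. Pushed home, its far face (x = +25) lies on the fence's face.
- collar (a point): Centre of the top of the one raised collar on the rack (24 mm across, 8 high, top 48 mm above the bench), at x = +12, y = -12 in the rack's frame.
- spacer: Loose aluminium block standing on the bench, 40 mm (x) x 30 (y) x 40 high, with a grip stem on top, 24 (x) x 14 (y), up to 85 mm above its underside. Origin at the centre of its underside, z up. In the gap its y (the 30 mm width) goes along the fence's y, either way round. About 0.16 kg.
- vial: Bystander: small white plastic bottle, 32 mm across, 60 high, origin under its centre. It and the spacer stand one to the left, one to the right of the rack, swapped from run to run.
- jar: Bystander: glass jar with a black lid, 56 mm across, 75 high.
- tip_box: Bystander: yellow box of tips, 85 x 120 x 62 mm, with an open clear lid on its far side.
- tube_block: Bystander: low black tube block, 100 x 150 x 35 mm.
- pipette: Bystander: black hand pipette lying on the bench, 250 mm long.
Things that resemble listed ones, but are neither listed nor needed, are in the scene too. Several things have the shape of the rack; the one meant has the colours described above.

How it is judged:
By the outcome, as a careful person would: the job done as asked, in the order asked, and still so for the second after the job is handed in, while the arm keeps its last pose, push and grip.
It also fails if it takes over 67 s, if anything falls off the work surface, if the arm or the gripper's body presses on something with over 40 N, if the wrist force passes 120 N, or if a joint passes its speed limit or range.

## Robot

A 6-joint arm with a two-finger parallel gripper is mounted at the origin on the work surface. World frame = base frame: x ahead of the robot, y to its left, z up, the work surface at z = 0. Lengths are in mm, angles in rad, forces in N, time in s.
With the tool pointing down it reaches from about 275 to 1000 mm from the base axis. Payload 8.4 kg.
Tool frame: the origin (TCP) lies on the centre line of the jaws, within the pads' length; the fingertips stand 17 mm ahead of it and the grasp point (between the pads) lies 2 mm behind it (r.tcp_to_tips is the z of the fingertips in the tool frame, in mm); z points along the fingers, y is the direction in which the jaws open and shut (so a half turn about z gives the same grasp; the last joint's range is limited). The gripper opens to 85 mm and grips with 20 to 120 N. Pads are 22 mm wide; open, the fingers measure 114 mm over their backs; the gripper's body (76 mm by 85 mm) begins 54 mm behind the grasp point. The pads swing forward as they close: fully open they stand 13 mm farther back than shut.
Start: joints at [-1.344, 0.353, 1.633, -0, 1.155, -0.002], TCP at [141.754, -608.715, 248.281] pointing down, gripper open.
Joint ranges: [-2.63, 2.63], [-0.92, 2.1], [0.06, 2.66], [-1.3, 4.44], [0, 2.69], [-3.02, 3.02]. Speed limits (rad/s): [2.22, 2.22, 2.79, 3.14, 3.14, 3.14].

## Interface

Orientations are given as [roll, pitch, yaw] about the fixed x, y, z axes, in that order (R = Rz(yaw) Ry(pitch) Rx(roll)).
In Python, from rig import r, cams, job gives the robot as it stands.
- The arm moves only by the tool drive_tool, never from a script. Its argument "deltas" is a list of rows, each a list of 4 numbers: the shift along the tool's x, y, z in cm, then the turn about the tool's z in rad. In form: [[x, y, z, roll], ...]. A call has 1 to 12 rows; each row shifts and turns the commanded pose from where the row before left it, along the tool's axes as they then stand; what a row does not reach is not made up. A row lasts 1/12 s, in which the tool goes at most 41.7 mm and 7.16 degrees, less where a joint would pass 70% of its speed; a pose out of reach is approached as far as the arm can. A call with a gripper value outside its range is refused whole. "jaw" is the closure, from 0 (fully open) to 1 (shut), set as the call begins (left out, the last holds). The fingers move at their own pace and stop on an object; "force" is the grip in N (left out, the last holds). Time passes only in rows, so rows that do not move let the fingers close. It gives the time, the measured TCP pose, the force and the opening at its end, in the units of the state.
- r.sense(): the state, without advancing time (a new reading comes with each control period).
- cams.grab_frame(name): name is "side" or "top" or "wrist"; returns (picture, depth): 420x560x3 uint8, red, green, blue; 420x560 float32, mm along the optical axis (not along the pixel's ray), 0 where there is no reading.
- cams.camera_params(name): a dict with "fx", "fy", "cx", "cy" (pixels), "R" (3x3) and "t" (3): a world point X has camera coordinates R X + t. Camera axes: x right, y down, z forward; pixel columns grow to the right and rows downward; lengths in mm; the calibration is good to about 2 mm. A picture is of the moment at which its call begins: read the wrist's pose just before it. camera_params takes no time and is no camera call; for the wrist camera it gives the pose at the moment of the call.
- job.sign_off(): hands the job in, once; it reports no verdict.
The state is a dict: "clock": time; "qpos": joint angles; "qvel": joint speeds; "joint_efforts": joint torques, N m; "eef_pos": TCP position; "tcp_rot": TCP orientation; "contact_force": force on the tool from outside, world axes, zero at the start; "wrist_torque": the same for the moment, N m; "opening": opening from 0.0 (shut) to 1.0 (fully open).
Only numpy, scipy, OpenCV 4.12 (cv2) and the standard library are available. Lean on these libraries where they do the work, as an engineer would, in place of code of your own. Each camera call takes 0.05 s, during which the arm holds its last target. There are 200 camera calls.

## Working session

There is one attempt and no reset: what is moved stays moved. The work goes in short steps, Python scripts to look and compute and a tool call to move; the robot and the scene stay as the last step left them, time stands still between calls to the robot, and variables do not carry over. Pictures are saved under pics/ and viewed, about 8 in all and at most 12, crops included, and the job is handed in when it is done.

Besides the shell and the picture viewer there is one more tool, called by a JSON object that holds its "op" and its "data", one argument or row to a line. drive_tool: Moves the arm, as the interface text tells. Its arguments: {"type":"object","properties":{"deltas":{"type":"array"},"jaw":{"type":"number"},"force":{"type":"number"}},"required":["deltas"]}

```bash
ls; mkdir -p pics
python3 - <<'E'
from rig import r,cams,job
import cv2,numpy as np
for n in ("top","side"):
    p,d=cams.grab_frame(n); cv2.imwrite(f"pics/{n}0.png",cv2.resize(p[:,:,::-1],(800,600),interpolation=cv2.INTER_CUBIC)); np.savez(f"{n}0.npz",p=p,d=d)
    c=cams.camera_params(n); print(n,c['fx'],c['cx'],c['cy'],np.round(c['R'],3).tolist(),c['t'],-c['R'].T@c['t'])
s=r.sense();print(s, r.tcp_to_tips)
E
```

```text
pics
top 422.7930509876429 278.776610469638 212.92526362817068 [[-0.001, -1.0, 0.025], [-0.998, -0.001, -0.058], [0.058, -0.025, -0.998]] [   4.11196866  490.28245562 1368.71736059] [ 409.48103075   38.0922357  1394.50897265]
side 480.3958390463856 276.26489971683094 207.49895072733665 [[-0.748, -0.663, 0.013], [-0.349, 0.377, -0.858], [0.564, -0.646, -0.514]] [ 397.54763088  227.86367163 1003.01212482] [-188.56751318  826.11292573  705.67628636]
{'clock': 0.1, 'qpos': array([-1.34443239e+00,  3.53610279e-01,  1.63403759e+00, -3.00965591e-05,
        1.15521232e+00, -2.39681268e-03]), 'qvel': array([ 3.56470525e-04,  2.71168001e-04, -1.60288143e-03,  3.50742688e-04,
       -3.33084290e-05,  5.19472257e-04]), 'joint_efforts': array([-6.59153739e-04, -6.06356764e+01, -3.42819750e+01, -9.18117507e-06,
        3.89016917e-03, -9.49316785e-06]), 'eef_pos': array([ 141.63538293, -608.33045561,  247.62662986]), 'tcp_rot': array([-3.14032506e+00,  2.44812183e-05,  2.28772929e-01]), 'contact_force': array([ 0.17948741, -0.90321944,  0.73968303]), 'wrist_torque': array([ 0.00167987,  0.06623627, -0.01512033]), 'opening': 0.9951596023998427} 17.0
```

View pics/top0.png

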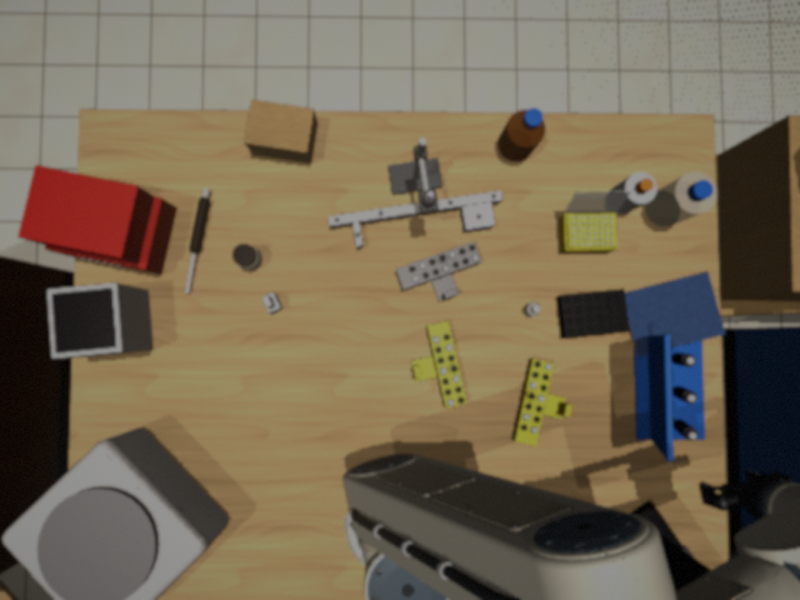

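View pics/side0.png

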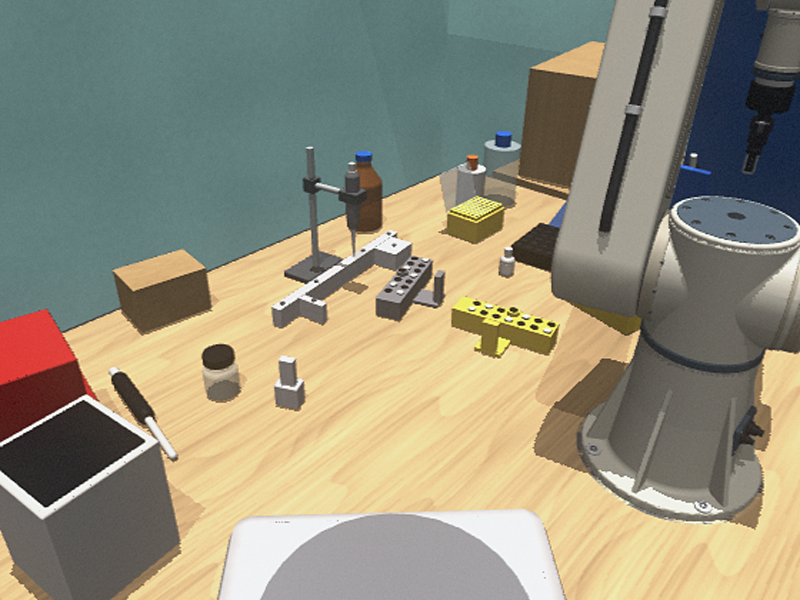

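The top view shows the thing wanted and its lookalikes. Racks: grey at (438,268), yellow at (447,365) and (535,400); I choose the grey one. Spacer at (272,302), vial at (532,310). Thin stop is on the left at (358,235), thick stop on the right at (478,215), dispenser at about (427,200). Next I check this in a close crop and measure it.

```bash
cat > h.py <<'E'
import numpy as np,cv2
from rig import r,cams,job
def ray(c,u,v,z):
    d=c['R'].T@np.array([(u-c['cx'])/c['fx'],(v-c['cy'])/c['fy'],1.]); o=-c['R'].T@c['t']
    return o+d*(z-o[2])/d[2]
def cloud(c,d):
    v,u=np.mgrid[:d.shape[0],:d.shape[1]]
    P=np.stack([(u-c['cx'])/c['fx']*d,(v-c['cy'])/c['fy']*d,d],-1)
    return (P-c['t'])@c['R']
def proj(c,X):
    p=c['R']@np.asarray(X,float)+c['t']; return c['fx']*p[0]/p[2]+c['cx'],c['fy']*p[1]/p[2]+c['cy']
E
python3 - <<'E'
from h import *
f=np.load("top0.npz");p,d=f['p'],f['d'];c=cams.camera_params("top");W=cloud(c,d)
cv2.imwrite("pics/crop.png",cv2.resize(p[95:225,180:390,::-1],None,fx=3.8,fy=3.8,interpolation=cv2.INTER_CUBIC))
m=((W[...,2]>22)&(d>0)).astype(np.uint8)
m[:90]=0;m[230:]=0;m[:,:180]=0;m[:,390:]=0
n,L,S,C=cv2.connectedComponentsWithStats(m)
for i in range(1,n):
    if S[i,4]<15: continue
    Q=W[L==i]; q=cv2.minAreaRect(Q[:,:2].astype(np.float32))
    print(S[i],np.round(Q.mean(0)),np.percentile(Q[:,2],[5,50,95]).round(),q, p[L==i].mean(0).round())
E
```

```text
[180  90  41  23 781] [845. 254.  77.] [31. 88. 94.] ((864.4336547851562, 262.85443115234375), (122.9937744140625, 74.3720932006836), 82.3466567993164) [113.  91.  60.]
[349  90  33  22 536] [ 844. -259.   98.] [ 32. 110. 142.] ((851.1632080078125, -265.156494140625), (84.18099975585938, 48.75592041015625), 79.0542984008789) [60. 37. 17.]
[ 229   96  123   77 1750] [707. -55.  84.] [ 33.  41. 240.] ((721.7261352539062, -30.715560913085938), (155.6020050048828, 398.9681396484375), 8.699899673461914) [129. 126. 122.]
[277 169  60  34 921] [579. -84.  40.] [35. 40. 46.] ((579.6957397460938, -84.7216796875), (50.60225296020508, 189.68994140625), 19.827373504638672) [118. 113. 107.]
[180 175   3  10  19] [596. 321.  37.] [27. 38. 49.] ((596.8643188476562, 320.6253356933594), (5.432748794555664, 28.2338809967041), 87.65355682373047) [82. 74. 59.]
[310 202  10   7  46] [ 513. -107.   62.] [42. 64. 68.] ((513.752685546875, -108.49989318847656), (13.698655128479004, 28.20919418334961), 19.916772842407227) [117. 112. 108.]
[183 204  14  15 127] [493. 288.  55.] [33. 43. 88.] ((494.42205810546875, 292.1089172363281), (40.201847076416016, 30.45645523071289), 23.157962799072266) [133. 128. 122.]
[367 211  11  10  84] [ 480. -296.   43.] [26. 40. 62.] ((481.2759094238281, -298.1307678222656), (28.285913467407227, 29.901151657104492), 88.15449523925781) [128. 122. 112.]
[298 224  17   6  68] [443. -86.  40.] [36. 40. 45.] ((445.1441345214844, -82.99613952636719), (16.20374298095703, 50.40546798706055), 0.35274866223335266) [151. 145.  71.]
```

View pics/crop.png

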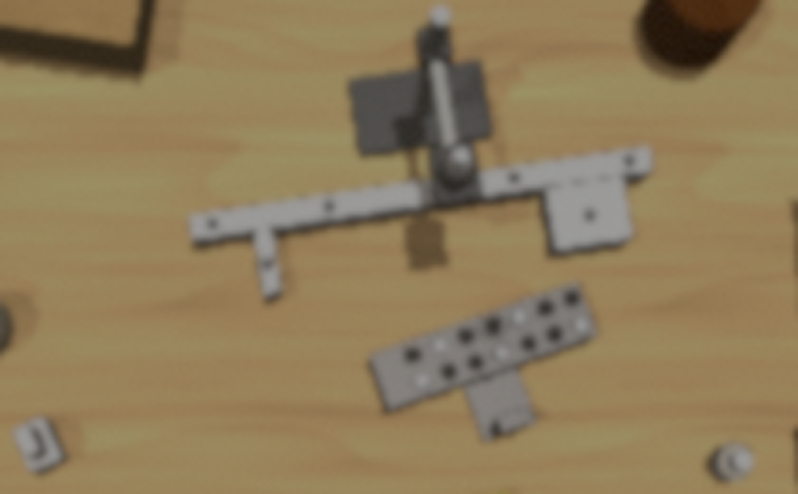

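The crop confirms the grey rack: block at crop (482,345), tab at (510,425), near side towards the robot, one rack body with matching sizes (50x190). The spacer is at crop (40,443) and measures 40x30 with a stem up to 88; the vial is at (733,462). Next I refine the fence, stops and dispenser tip.

Run:
```python
from h import *
f=np.load("top0.npz");p,d=f['p'],f['d'];c=cams.camera_params("top");W=cloud(c,d)
m=(W[...,2]>30)&(W[...,2]<50)&(d>0);m[:96]=0;m[174:]=0;m[:,:228]=0;m[:,353:]=0
Q=W[m][:,:2]
Q=Q[(Q[:,0]>630)&(np.abs(Q[:,1]+30)<215)]
th=np.radians(8.7)
for _ in range(4):
    R=np.array([[np.cos(th),np.sin(th)],[-np.sin(th),np.cos(th)]]); F=Q@R.T
    fx0=np.percentile(F[:,0],99)
    # fence back edge by y bins, away from clamp
    b=[];
    for y in np.arange(F[:,1].min()+10,F[:,1].max()-10,8):
        s=F[abs(F[:,1]-y)<5]; s=s[(s[:,0]>fx0-40)]
        if len(s): b.append((y,s[:,0].max()))
    b=np.array(b); k=np.polyfit(b[:,0],b[:,1],1); th-=np.arctan(k[0])*0.7
print("th",np.degrees(th), "back x",np.median(b[:,1]),"y range",F[:,1].min(),F[:,1].max())
bx=np.median(b[:,1]); yc=(F[:,1].min()+F[:,1].max())/2
front=F[(F[:,0]<bx-22-10)&(F[:,0]>bx-22-60)]
for nm,s in (("L",front[front[:,1]>yc]),("R",front[front[:,1]<yc])): print(nm,s.min(0)-[bx-22,yc],s.max(0)-[bx-22,yc])
# front edge
a=F[(abs(F[:,1]-yc-60)<40)];print("front at", a[:,0].min()-bx)
print("origin world",R.T@[bx-22,yc])
m2=(W[...,2]>215)&(d>0);m2[:100]=0;m2[160:]=0;m2[:,:270]=0;m2[:,320:]=0
B=W[m2];B=B[B[:,2]>235];print("hi pts",((B[:,:2]@R.T)-[bx-22,yc]).round(), B[:,2].round())
# side
c=cams.camera_params("side")
f=np.load("side0.npz");cv2.imwrite("pics/side_tip.png",cv2.resize(f['p'][130:240,180:320,::-1],None,fx=5,fy=5,interpolation=cv2.INTER_CUBIC))
W=cloud(c,f['d']);F=W[...,:2]@R.T-[bx-22,yc]
q=(abs(F[...,0]+13)<25)&(W[...,2]>58)&(W[...,2]<180)&(abs(F[...,1])<60)
for z in range(60,180,10):
    s=q&(abs(W[...,2]-z)<5)
    if s.any(): vv,uu=np.nonzero(s);print(z,F[s].mean(0).round(1),uu.mean(),vv.mean(),s.sum())
S=r.sense();cw=cams.camera_params("wrist");o=-cw['R'].T@cw['t']
from scipy.spatial.transform import Rotation as Ro
T=Ro.from_euler('xyz',S['tcp_rot']).as_matrix();print("cam in tool",T.T@(o-S['eef_pos']),(cw['R']@T).T.round(2).tolist(),cw['fx'])
```

```text
th 25.142870505390064 back x 676.40034964881 y range -577.8784158664879 -138.14801542511034
L [-46.91168941  17.77566625] [-10.01304546 182.42563733]
R [ -59.82512296 -122.31678467] [-31.72901965 -22.92614284]
front at -60.49724718407515
origin world [744.54325813 -45.48205105]
hi pts [[ 42.  -1.]
 [ 39.  -2.]
 [ 39.  -5.]
 [ 37.  -7.]
 [ 36. -10.]
 [ 41.  -1.]
 [ 38.  -2.]
 [ 38.  -6.]
 [ 36.  -7.]
 [ 37. -11.]
 [ 45.  -1.]
 [ 41.  -1.]
 [ 39.  -3.]
 [ 38.  -6.]
 [ 36.  -8.]
 [ 40.  -1.]
 [ 38.  -3.]
 [ 37.  -6.]
 [ 36.  -9.]
 [ 40.  -2.]
 [ 37.  -3.]
 [ 37.  -6.]
 [-40.  20.]
 [-42.  19.]
 [-46.  19.]
 [-47.  16.]
 [-45.  11.]
 [-41.  24.]
 [-44.  23.]
 [-49.  24.]
 [-50.  21.]
 [-50.  18.]
 [-52.  16.]
 [-48.   9.]
 [-45.  27.]
 [-46.  24.]
 [-51.  25.]
 [-52.  22.]
 [-53.  19.]
 [-54.  17.]
 [-52.  11.]
 [-52.   8.]
 [-46.  30.]
 [-48.  28.]
 [-49.  26.]
 [-53.  26.]
 [-54.  23.]
 [-55.  20.]
 [-56.  17.]
 [-55.  13.]
 [-55.   9.]
 [-48.  31.]
 [-49.  28.]
 [-52.  27.]
 [-54.  25.]
 [-56.  24.]
 [-58.  22.]
 [-58.  19.]
 [-58.  14.]
 [-58.  11.]
 [-51.  32.]
 [-53.  30.]
 [-55.  
[... 229 characters left out ...]
62.  23.]
 [-64.  20.]
 [-64.  16.]
 [-64.  14.]
 [-61.  28.]
 [-63.  25.]
 [-64.  23.]
 [-65.  21.]
 [-65.  26.]] [265. 273. 270. 273. 273. 262. 266. 262. 267. 258. 243. 254. 256. 254.
 258. 246. 251. 248. 247. 236. 242. 241. 235. 244. 258. 255. 239. 236.
 246. 263. 262. 259. 261. 238. 245. 244. 262. 259. 258. 261. 243. 239.
 239. 246. 246. 260. 257. 258. 256. 247. 239. 240. 238. 245. 251. 257.
 261. 256. 246. 242. 240. 244. 248. 244. 246. 251. 245. 247. 239. 239.
 245. 245. 244. 245. 244. 245. 239. 242. 241. 241. 243. 244. 237. 235.
 237. 237. 240. 240. 237.]
cam in tool [  77.40455264   -0.47537731 -126.16819861] [[0.0, -0.95, -0.3], [1.0, 0.0, 0.0], [-0.0, -0.3, 0.95]] 312.47505557922807
```

View pics/side_tip.png

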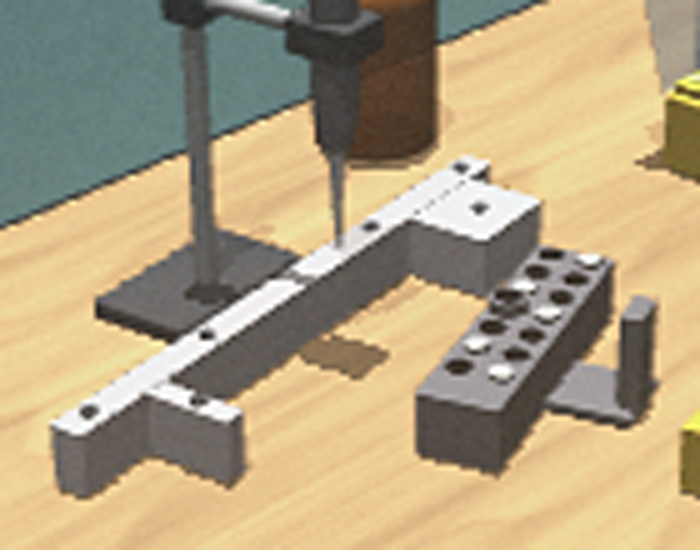

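The crop shows the tip at side pixel (247.8,179.0). The fence line fit went wrong because other points got in, so I redo it on the fence's component only.

Run:
```python
from h import *
f=np.load("top0.npz");p,d=f['p'],f['d'];c=cams.camera_params("top");W=cloud(c,d)
m=((W[...,2]>22)&(d>0)).astype(np.uint8);m[:90]=0;m[230:]=0;m[:,:180]=0;m[:,390:]=0
n,L,S,C=cv2.connectedComponentsWithStats(m)
i=np.argmax([s[4]*(s[1]==96) for s in S]); Q=W[L==i]; Q=Q[(Q[:,2]<48)&(Q[:,2]>32)]
th=np.radians(8.7)
for _ in range(5):
    R=np.array([[np.cos(th),np.sin(th)],[-np.sin(th),np.cos(th)]]); F=Q[:,:2]@R.T
    yc=(F[:,1].min()+F[:,1].max())/2
    def edge(fn,rng):
        b=[]
        for a,e in rng:
            for y in np.arange(a,e,7):
                s=F[abs(F[:,1]-yc-y)<4]
                if len(s): b.append((y,fn(s[:,0])))
        return np.array(b)
    b=edge(np.max,[(-190,-60),(40,190)]); k=np.polyfit(b[:,0],b[:,1],1)
    g=edge(np.min,[(-95,-40),(10,122),(157,190),(-190,-182)]); kg=np.polyfit(g[:,0],g[:,1],1)
    print(np.degrees(th),k,kg); th-=np.arctan((k[0]+kg[0])/2)
mid=(k[1]+kg[1])/2; x0=mid-11
print("yrange",F[:,1].min(),F[:,1].max(),"origin",R.T@[x0,yc])
G=F-[x0,yc]; s=G[(G[:,0]<-12)]
for a in (s[s[:,1]>0],s[s[:,1]<0]): print(a.min(0),a.max(0))
cs=cams.camera_params("side"); t=ray(cs,247.8,179.0,62); print("tip",t,R@t[:2]-[x0,yc])
```

```text
8.7 [-3.73830122e-03  7.06947730e+02] [-3.82935039e-03  6.86275311e+02]
8.916796214336777 [1.97526299e-04 7.06440129e+02] [-2.96726536e-04  6.85756100e+02]
8.919638091779126 [2.47135235e-04 7.06433115e+02] [-2.47231576e-04  6.85749009e+02]
8.919640851748088 [2.47183414e-04 7.06433109e+02] [-2.47183507e-04  6.85749002e+02]
8.9196408544285 [2.47183461e-04 7.06433108e+02] [-2.47183461e-04  6.85749002e+02]
yrange -341.72483010165655 57.25689786873165 origin [698.85933464 -34.29118303]
[-54.11322758 130.86590831] [-12.92083245 146.70844742]
[ -55.17416286 -172.27755274] [ -12.18851884 -104.53791554]
tip [684.51968175 -47.75703903  62.        ] [-16.25410836 -11.07966083]
```

{"op": "drive_tool", "data": {
  "deltas": [
    [2.38,-2.01,0.3,0],
    [2.38,-2.01,0.3,0],
    [2.38,-2.01,0.3,0],
    [2.38,-2.01,0.3,0],
    [2.38,-2.01,0.3,0],
    [2.38,-2.01,0.3,0],
    [2.38,-2.01,0.3,0],
    [2.38,-2.01,0.3,0],
    [2.38,-2.01,0.3,0],
    [2.38,-2.01,0.3,0],
    [2.38,-2.01,0.3,0],
    [2.38,-2.01,0.3,0]
  ],
  "jaw": 0
}}

```text
clock: 1.1
eef_pos: [365.7, -307.6, 212.0]
tcp_rot: [-3.141, 0.0, 0.229]
contact_force: [0.6, -0.7, 0.4]
opening: 0.999
```

{"op": "drive_tool", "data": {
  "deltas": [
    [2.38,-2.01,0,0],
    [2.38,-2.01,0,0],
    [2.38,-2.01,0,0],
    [2.38,-2.01,0,0],
    [2.38,-2.01,0,0],
    [2.38,-2.01,0,0],
    [2.38,-2.01,0,0],
    [2.38,-2.01,0,0],
    [0,0,0,-0.12],
    [0,0,0,-0.12],
    [0,0,0,-0.12],
    [0,0,0,-0.12]
  ]
}}

```text
clock: 2.1
eef_pos: [514.0, -108.8, 211.9]
tcp_rot: [-3.141, 0.001, 0.715]
contact_force: [-0.7, -0.9, 0.6]
opening: 1.0
```

{"op": "drive_tool", "data": {
  "deltas": [
    [0,0,0,-0.12],
    [0,0,0,-0.12],
    [0,0,0,-0.12],
    [0,0,0,-0.12],
    [0,0,0,-0.12],
    [0,0,0,-0.12],
    [0,0,0,-0.12],
    [0,0,0,-0.12],
    [0,0,0,-0.12],
    [0,0,0,-0.12],
    [0,0,0,-0.12],
    [0,0,0,-0.12]
  ]
}}

```text
clock: 3.1
eef_pos: [513.9, -109.2, 212.0]
tcp_rot: [-3.141, -0.0, 2.155]
contact_force: [-0.0, -1.2, -0.1]
opening: 1.002
```

{"op": "drive_tool", "data": {
  "deltas": [
    [0,0,0,-0.12],
    [0,0,0,-0.12],
    [0,0,0,-0.12],
    [0,0,0,-0.12],
    [0,0,0,-0.12],
    [0,0,0,-0.12],
    [0,0,0,-0.12],
    [0,0,0,-0.12],
    [0,0,0,-0.12],
    [0,0,0,-0.12],
    [0,0,0,-0.12],
    [0,0,0,0]
  ]
}}

```text
clock: 4.1
eef_pos: [513.9, -109.2, 212.0]
tcp_rot: [3.141, -0.001, -2.809]
contact_force: [-0.0, 0.3, -1.0]
opening: 0.999
```

Run:
```python
from h import *
c=cams.camera_params("wrist");p,d=cams.grab_frame("wrist");np.savez("w1.npz",p=p,d=d)
cv2.imwrite("pics/w1.png",p[:,:,::-1])
W=cloud(c,d)
m=((W[...,2]>54)&(W[...,2]<70)&(d>0)&(np.hypot(W[...,0]-514,W[...,1]+108)<40))
print(m.sum(),cv2.minAreaRect(W[m][:,:2].astype(np.float32)),np.median(W[m][:,2]))
m=((W[...,2]>36)&(W[...,2]<44)&(d>0)&(np.hypot(W[...,0]-580,W[...,1]+85)<110)&(W[...,0]<630))
print(m.sum(),cv2.minAreaRect(W[m][:,:2].astype(np.float32)))
```

```text
519 ((512.6600952148438, -108.72513580322266), (14.470864295959473, 27.647165298461914), 20.348464965820312) 65.22693392375807
7533 ((554.070556640625, -93.83953857421875), (102.26433563232422, 189.74298095703125), 19.568788528442383)
```

View pics/w1.png

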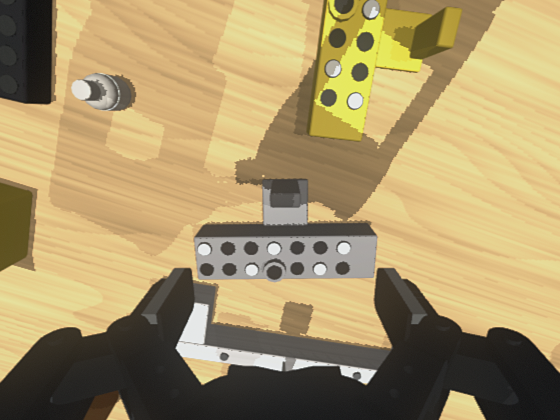

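The wrist view shows the tab at (285,192) right under the tool and the collar at (274,270), on the correct (-y) side. The tab measures 14.5x27.6 at height 65. I descend and grip.

{"op": "drive_tool", "data": {
  "deltas": [
    [0.1,0.09,0,-0.017],
    [0,0,2.15,0],
    [0,0,2.15,0],
    [0,0,2.15,0],
    [0,0,2.15,0],
    [0,0,2.15,0],
    [0,0,2.15,0],
    [0,0,2.15,0],
    [0,0,2.15,0],
    [0,0,0,0]
  ]
}}

```text
clock: 4.98
eef_pos: [510.4, -108.2, 37.0]
tcp_rot: [3.139, -0.005, -2.8]
contact_force: [-1.5, 1.0, -0.0]
opening: 0.996
```

{"op": "drive_tool", "data": {
  "deltas": [
    [0,0,0,0],
    [0,0,0,0],
    [0,0,0,0],
    [0,0,0,0],
    [0,0,0,0],
    [0,0,0,0],
    [0,0,0,0],
    [0,0,0,0]
  ],
  "jaw": 1,
  "force": 60
}}

```text
clock: 5.65
eef_pos: [513.7, -108.9, 41.5]
tcp_rot: [-3.141, 0.002, -2.797]
contact_force: [-1.3, 0.6, 6.1]
opening: 0.317
```

{"op": "drive_tool", "data": {
  "deltas": [
    [0,0,-0.1,0],
    [0,0,0,0.021],
    [0,0,0,0.021],
    [0,0,0,0.021],
    [0,0,0,0.021],
    [0,0,0,0.021],
    [0,0,0,0.021],
    [0,0,0,0.021],
    [0,0,0,0.021],
    [0,0,0,0.021],
    [0,0,0,0]
  ]
}}

```text
clock: 6.57
eef_pos: [513.4, -108.7, 41.6]
tcp_rot: [-3.141, 0.001, -2.989]
contact_force: [0.3, 0.9, 4.9]
opening: 0.319
```

{"op": "drive_tool", "data": {
  "deltas": [
    [-0.346,0.46,0,0],
    [-0.346,0.46,0,0],
    [-0.346,0.46,0,0],
    [-0.346,0.46,0,0],
    [-0.346,0.46,0,0],
    [-0.346,0.46,0,0],
    [-0.346,0.46,0,0],
    [-0.346,0.46,0,0],
    [-0.346,0.46,0,0],
    [-0.346,0.46,0,0],
    [0,0,0,0],
    [0,0,0,0]
  ]
}}

```text
clock: 7.57
eef_pos: [540.7, -57.7, 41.6]
tcp_rot: [-3.142, 0.001, -2.988]
contact_force: [0.7, 2.9, 5.2]
opening: 0.318
```

```bash
cat >> h.py <<'E'
TH=np.radians(8.92);O=np.array([698.86,-34.29]);RF=np.array([[np.cos(TH),np.sin(TH)],[-np.sin(TH),np.cos(TH)]])
def fr(P): return (np.asarray(P)[...,:2]-O)@RF.T
E
python3 - <<'E'
from h import *
S=r.sense();print(S['eef_pos'],S['tcp_rot'],S['contact_force'],"tcp in fence",fr(S['eef_pos']))
p,d=cams.grab_frame("top");np.savez("t2.npz",p=p,d=d)
c=cams.camera_params("wrist");p,d=cams.grab_frame("wrist");np.savez("w2.npz",p=p,d=d)
cv2.imwrite("pics/w2.png",cv2.resize(p[:,:,::-1],(800,600)))
E
```

```text
[540.69392496 -57.71649077  41.56900828] [-3.14154585e+00  1.21133806e-03 -2.98765689e+00] [0.71396727 2.91248205 5.17537335] tcp in fence [-159.88558327    1.38131257]
```

View pics/w2.png

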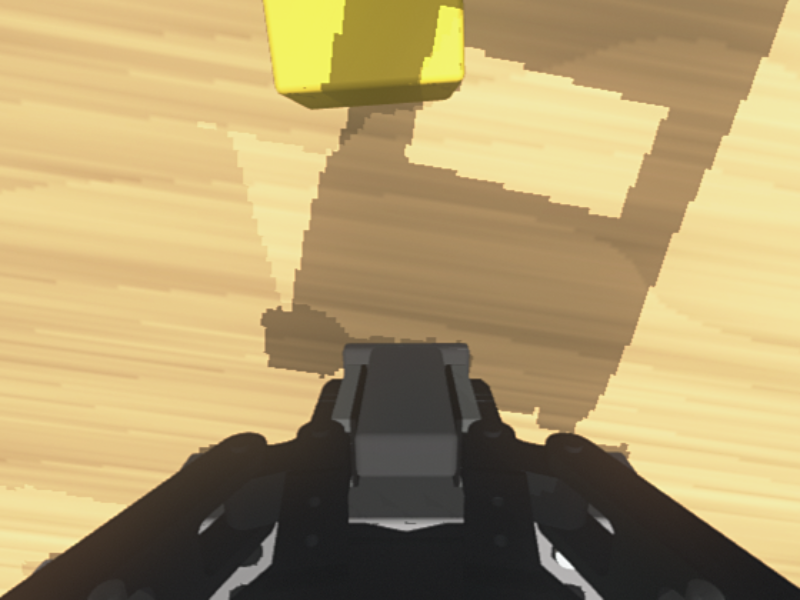

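The tab is firmly held between the pads (wrist view, at 405,430), and the rack is square in front of the pocket. I slide it in.

{"op": "drive_tool", "data": {
  "deltas": [
    [-0.5,-0.04,0,0],
    [-0.6,-0.04,0,0],
    [-0.6,0,0,0],
    [-0.6,0,0,0],
    [-0.6,0,0,0],
    [-0.6,0,0,0],
    [-0.6,0,0,0],
    [-0.6,0,0,0],
    [-0.5,0,0,0],
    [-0.4,0,0,0],
    [-0.3,0,0,0],
    [0,0,0,0]
  ]
}}

```text
clock: 8.67
eef_pos: [597.4, -50.0, 41.6]
tcp_rot: [3.142, -0.002, -2.987]
contact_force: [-6.0, -0.9, 10.9]
opening: 0.323
```

{"op": "drive_tool", "data": {
  "deltas": [
    [-0.15,0,0,0],
    [-0.15,0,0,0],
    [-0.1,0,0,0],
    [-0.1,0,0,0],
    [-0.1,0,0,0],
    [0,0,0,0]
  ]
}}

```text
clock: 9.17
eef_pos: [602.7, -49.2, 41.6]
tcp_rot: [3.141, -0.003, -2.987]
contact_force: [-7.7, -0.7, 13.7]
opening: 0.321
```

{"op": "drive_tool", "data": {
  "deltas": [
    [-0.1,0,-0.05,0],
    [-0.1,0,-0.05,0],
    [-0.05,0,0,0],
    [-0.05,0,0,0],
    [0,0,0,0]
  ]
}}

```text
clock: 9.58
eef_pos: [605.1, -48.5, 41.6]
tcp_rot: [3.141, -0.004, -2.987]
contact_force: [-9.2, -1.8, 6.7]
opening: 0.321
```

{"op": "drive_tool", "data": {
  "deltas": [
    [-0.05,0,0,0],
    [-0.05,0,0,0],
    [0,0,0,0]
  ]
}}

```text
clock: 9.83
eef_pos: [605.1, -48.5, 41.6]
tcp_rot: [3.141, -0.006, -2.987]
contact_force: [-12.2, -2.5, 9.7]
opening: 0.319
```

Contact with the fence: it stopped at fence x = -94.8 while the force rises. Now the fine check of collar against tip, from the side.

Run:
```python
from h import *
p,d=cams.grab_frame("side");np.savez("s3.npz",p=p,d=d);c=cams.camera_params("side")
cv2.imwrite("pics/s3.png",cv2.resize(p[150:230,200:310,::-1],None,fx=7,fy=7,interpolation=cv2.INTER_CUBIC))
W=cloud(c,d);F=fr(W)
m=(abs(W[...,2]-40)<5)&(F[...,0]<3)&(F[...,0]>-54)&(abs(F[...,1])<112)&(d>0)
Q=F[m];m2=(Q[:,1]>60)&(Q[:,1]<112)
print("rack left end y",np.percentile(Q[m2][:,1],98), cv2.minAreaRect(Q.astype(np.float32)))
m=(abs(W[...,2]-48)<2.5)&(np.hypot(F[...,0]+13,F[...,1]+12)<20);print("collar pts",m.sum(),F[m].mean(0),F[m].min(0),F[m].max(0))
pt,dt=cams.grab_frame("top");np.savez("t3.npz",p=pt,d=dt);W=cloud(cams.camera_params("top"),dt);F=fr(W)
m=(abs(W[...,2]-40)<5)&(F[...,0]<-3)&(F[...,0]>-54)&(abs(F[...,1])<112)&(dt>0)
Q=F[m];print("top",cv2.minAreaRect(Q.astype(np.float32)),Q.min(0),Q.max(0))
print("predict collar/tip px in side crop:",[((np.array(proj(c,np.r_[O+RF.T@np.array([-13,y]),z]))-[200,150])*7).round(1) for y,z in((-11.5,48),(-11.5,62))])
```

```text
rack left end y 103.96042685037901 ((-25.184349060058594, 16.13275909423828), (187.16200256347656, 55.93782424926758), 89.90898132324219)
collar pts 18 [-14.35199593 -10.41008657] [-28.13259587 -21.85623982] [-4.32906403 -1.02431136]
top ((-26.56505584716797, 72.36134338378906), (45.57462692260742, 46.84182357788086), 89.89324188232422) [-49.979147    49.53501778] [-3.17536579 95.18625568]
predict collar/tip px in side crop: [array([329.4, 230.5]), array([328.8, 200.6])]
```

View pics/s3.png

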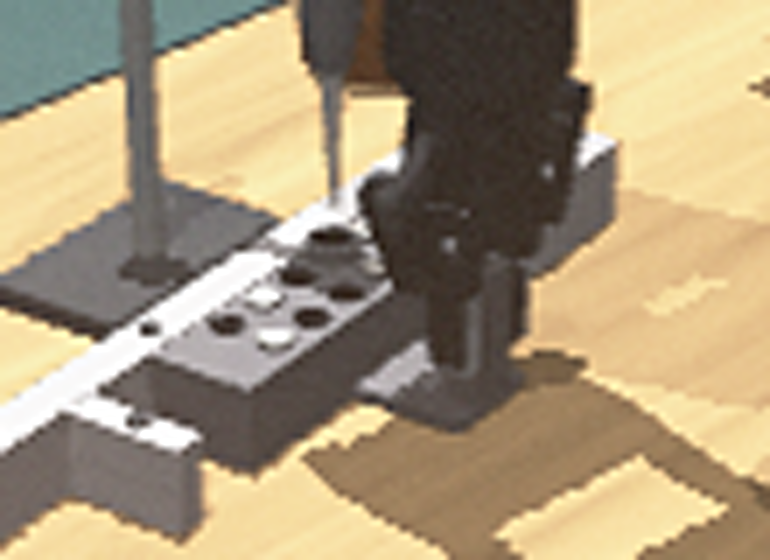

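In the side crop the tip is at (336,206), right above the collar's hole at (334,236). A sub-pixel check of that follows, with the spacer plan.

Run:
```python
from h import *
p=np.load("s3.npz")['p'].astype(float);g=p.mean(2);c=cams.camera_params("side")
# hole
sub=g[180:188,241:255];print(sub.round().astype(int))
w=np.clip(75-sub,0,None);v,u=np.mgrid[180:188,241:255];print("hole",(w*u).sum()/w.sum(),(w*v).sum()/w.sum())
print(g[160:182,242:254].round().astype(int))
pr=lambda y,z:np.array(proj(c,np.r_[O+RF.T@np.array([-13,y]),z]))
print(pr(-11.5,48),pr(-11.5,62),pr(-10.5,62)-pr(-11.5,62))
S=r.sense();print(fr(S['eef_pos']),S['contact_force'],S['tcp_rot'])
f=np.load("s3.npz");W=cloud(c,f['d']);m=(W[...,2]>65)&(W[...,2]<90)&(np.hypot(W[...,0]-494,W[...,1]-292)<30)
print("stem",m.sum(),W[m].mean(0),W[m].max(0))
f=np.load("t3.npz");W=cloud(cams.camera_params("top"),f['d']);m=(W[...,2]>25)&(W[...,2]<50)&(np.hypot(W[...,0]-494,W[...,1]-292)<40)
print(cv2.minAreaRect(W[m][:,:2].astype(np.float32)));m=(W[...,2]>72)&(np.hypot(W[...,0]-494,W[...,1]-292)<40);print(m.sum(),W[m].mean(0))
```

```text
[[204 203 253 251 252 254 252 238 241 232 104  36  49  59]
 [246 253 252 253 255 255 255 249 225 146 198 107  44  60]
 [253 251 255 254 194 165 101 115 157 214 246 126  44  54]
 [252 253 250  76  27  39  42  40  50  98 168 197  35  45]
 [255 254 166  88  51  46  43  45  55  86  93  78  61  43]
 [152 153 126  88 102  88  94  91 103  87 117 194 171  39]
 [146  95  81  74  79  78  81  74  74  69  74 122 173  92]
 [101 104 106  86  80  79  78  80  75  80 111 142 157  89]]
hole 250.1540816326531 182.85051020408164
[[212 199 107  89  78  74  79  67  60  58  64  63]
 [205 210 204 105  99 105  95  67  63  57  58  62]
 [212 215 212 165 107 110 101 115 125 121 118 102]
 [211 209 214 205 101 107 122 168 110 112 109 114]
 [208 211 214 199 103 110 128 187 210 215 220 220]
 [208 201 196 184 106 107 119 184 213 214 216 217]
 [192 198 203 197 125 106 144 219 216 215 216 217]
 [198 202 207 200 124 106 146 221 215 215 216 217]
 [202 209 214 211 151 104 142 222 220 217 221 220]
 [210 216 217 212 147  99 143 223 222 218 221 218]
 [213 214 214 211 149 109 164 225 224 219 219 220]
 [215 215 218 214 141 11
[... 263 characters left out ...]
5 236 180  43  52]
 [213 213 215 216 207 140 190 243 228  70  47  64]
 [213 213 207 203 233 142 185 240 227  72  46  63]
 [209 218 244 252 227 181 215 238 235 119  41  55]
 [203 253 251 252 254 252 238 241 232 104  36  49]
 [253 252 253 255 255 255 249 225 146 198 107  44]]
[247.05560385 182.93061847] [246.96736023 178.65258619] [-0.20174924  0.1325151 ]
[-94.82424466   0.51420947] [-12.69279224  -3.15166173   9.50045599] [ 3.14079587 -0.00630283 -2.98714538]
stem 122 [490.30132319 296.21056006  76.93376408] [505.28814358 303.88657975  85.68874339]
((494.6514892578125, 291.558837890625), (40.691558837890625, 30.270051956176758), 25.658676147460938)
39 [494.54543397 291.4179676   83.70261784]
```

Run:
```python
from h import *
f=np.load("top0.npz");W=cloud(cams.camera_params("top"),f['d']);F=fr(W)
m=(W[...,2]>215)&(W[...,2]<275)&(F[...,0]<15)&(F[...,0]>-60)&(abs(F[...,1]+12)<40)
print(m.sum(),cv2.minEnclosingCircle(F[m].astype(np.float32)),F[m].min(0),F[m].max(0),np.percentile(W[m][:,2],[5,50,95]))
for lo,hi in((175,212),(212,240),(240,270)):
    k=m=(W[...,2]>lo)&(W[...,2]<hi)&(F[...,0]<5)&(F[...,0]>-60)&(abs(F[...,1]+12)<40);print(lo,m.sum(),F[m].min(0),F[m].max(0),F[m].mean(0))
```

```text
91 ((-13.576874732971191, -12.729110717773438), 13.574604034423828) [-26.50234572 -24.91178892] [-0.33260029  0.17563628] [218.89981721 241.28137551 260.88747606]
175 106 [-35.32149856 -31.27040733] [4.17608046 4.7996061 ] [-22.11229986 -10.28856488]
212 46 [-26.9814603  -24.91178892] [-0.33260029  0.17563628] [-18.22326455 -10.34193094]
240 47 [-23.3722492  -23.69529356] [-2.69271165 -3.90064537] [-14.91576175 -12.52655899]
```

Top-view barrel and clamp put the dispenser at fence y ≈ -12.7 to -13.2, and the side view agrees (tip slightly more to -y). I shift the rack 1.2 mm to -y, press again, release and rise for a wrist look.

{"op": "drive_tool", "data": {
  "deltas": [
    [0.1,0,0,0],
    [0.05,-0.06,0,0],
    [0,-0.06,0,0],
    [0,-0.02,0,0],
    [-0.1,0,0,0],
    [-0.1,0,0,0],
    [0,0,0,0]
  ]
}}

```text
clock: 10.52
eef_pos: [605.2, -48.7, 41.5]
tcp_rot: [3.139, -0.008, -2.987]
contact_force: [-14.1, 3.4, 11.8]
opening: 0.319
```

{"op": "drive_tool", "data": {
  "deltas": [
    [0,0,0,0],
    [0,0,0,0],
    [0,0,0,0],
    [0,0,0,0],
    [0,0,0,0],
    [0,0,-0.5,0],
    [0,0,-1.5,0],
    [0,0,-2.5,0],
    [0,0,-2.5,0],
    [0,0,-2.5,0]
  ],
  "jaw": 0
}}

```text
clock: 11.35
eef_pos: [608.9, -49.4, 138.5]
tcp_rot: [3.142, -0.0, -2.986]
contact_force: [0.7, -0.8, -0.8]
opening: 0.998
```

{"op": "drive_tool", "data": {
  "deltas": [
    [3,0,-1,0],
    [3,0,-2,0],
    [2,0,-2,0],
    [0,0,-2,0],
    [0,0,0,0],
    [0,0,0,0]
  ]
}}

```text
clock: 11.85
eef_pos: [530.9, -61.9, 208.8]
tcp_rot: [-3.141, 0.003, -2.987]
contact_force: [-0.0, -0.1, -0.1]
opening: 0.998
```

```bash
cat > look.py <<'E'
from h import *
import sys
def look(tag):
    S=r.sense();c=cams.camera_params("wrist");p,d=cams.grab_frame("wrist");np.savez(f"w{tag}.npz",p=p,d=d);cv2.imwrite(f"pics/w{tag}.png",p[:,:,::-1])
    W=cloud(c,d);F=fr(W)
    print("tcp",S['eef_pos'].round(1),S['tcp_rot'].round(3),fr(S['eef_pos']).round(1))
    for nm,(x0,x1,y0,y1) in dict(thin=(-54,-14,125,155),thick=(-54,-14,-180,-101),rack=(-56,-3,-98,99)).items():
        m=(abs(W[...,2]-40)<4)&(d>0)&(F[...,0]>x0)&(F[...,0]<x1)&(F[...,1]>y0)&(F[...,1]<y1)
        if m.sum()>20:print(nm,m.sum(),np.percentile(F[m],[1,99],axis=0).round(1).tolist(),cv2.minAreaRect(F[m].astype(np.float32))[2])
    m=(abs(W[...,2]-48)<2)&(d>0)&(np.hypot(F[...,0]+13,F[...,1]+12)<16)
    if m.any():print("collar",m.sum(),cv2.minEnclosingCircle(F[m].astype(np.float32)))
    for z in range(55,130,15):
        m=(abs(W[...,2]-z)<7)&(d>0)&(np.hypot(F[...,0]+13,F[...,1]+12)<14)
        if m.any():print("tip z",z,m.sum(),F[m].mean(0).round(1))
    return c,p,d,W,F
if __name__=="__main__":look(sys.argv[1])
E
python3 look.py 4
```

```text
tcp [530.9 -61.9 208.8] [-3.141e+00  3.000e-03 -2.987e+00] [-170.2   -1.2]
thick 202 [[-54.0, -172.0], [-14.3, -104.6]] 70.44398498535156
rack 6208 [[-51.1, -92.2], [-3.7, 93.0]] 0.04268841817975044
collar 302 ((-14.261371612548828, -11.659623146057129), 11.94141960144043)
tip z 55 260 [-14.5 -11.7]
tip z 70 34 [-15. -13.]
tip z 85 56 [-15.9 -13. ]
tip z 100 43 [-16.6 -13. ]
```

View pics/w4.png

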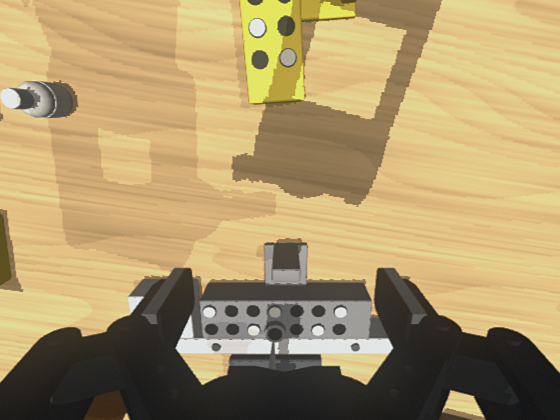

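The wrist view shows the collar at (275,330) right below the tip, and the rack square to the fence (0.04°). Collar y is -11.7 against tip -13.0, so about 1.3 mm is left to trim at the final regrasp. Now the spacer.

{"op": "drive_tool", "data": {
  "deltas": [
    [-0.186,3.0,0,0],
    [-0.186,3.55,0,0],
    [-0.186,3.55,0,0],
    [-0.186,3.55,0,0],
    [-0.186,3.55,0,0],
    [-0.186,3.55,0,0],
    [-0.186,3.55,0,0],
    [-0.186,3.55,0,0],
    [-0.186,3.55,0,0],
    [-0.186,3.55,0,0],
    [0,0.55,0,-0.1],
    [0,0,0,-0.1]
  ]
}}

```text
clock: 12.9
eef_pos: [492.7, 294.6, 205.6]
tcp_rot: [3.141, -0.002, -2.779]
contact_force: [0.5, -0.7, -0.1]
opening: 0.999
```

{"op": "drive_tool", "data": {
  "deltas": [
    [0,0,0,-0.071],
    [0,0,0,0],
    [0,0,0,0]
  ]
}}

```text
clock: 13.15
eef_pos: [493.2, 291.9, 206.0]
tcp_rot: [-3.141, -0.002, -2.718]
contact_force: [-0.0, 0.2, 0.9]
opening: 1.002
```

Run:
```python
from h import *
S=r.sense();c=cams.camera_params("wrist");p,d=cams.grab_frame("wrist");cv2.imwrite("pics/w5.png",p[:,:,::-1])
W=cloud(c,d);print(S['eef_pos'],S['tcp_rot'])
n=np.hypot(W[...,0]-494,W[...,1]-292)<40
for lo,hi in((36,44),(80,90)):
    m=n&(W[...,2]>lo)&(W[...,2]<hi);print(lo,m.sum(),cv2.minAreaRect(W[m][:,:2].astype(np.float32)))
```

```text
[493.16486605 291.90168382 206.03763406] [-3.14136761e+00 -1.87807378e-03 -2.71753322e+00]
36 740 ((493.4128112792969, 292.2900695800781), (39.50041198730469, 29.915145874023438), 25.178327560424805)
80 470 ((493.0875549316406, 292.4298095703125), (23.59305191040039, 13.544976234436035), 24.39295768737793)
```

{"op": "drive_tool", "data": {
  "deltas": [
    [0,0.05,0,-0.009],
    [0,0,2,0],
    [0,0,2,0],
    [0,0,2,0],
    [0,0,2,0],
    [0,0,2,0],
    [0,0,2,0],
    [0,0,1.5,0],
    [0,0,0.5,0],
    [0,0,0,0],
    [0,0,0,0]
  ]
}}

```text
clock: 14.12
eef_pos: [493.6, 292.4, 67.6]
tcp_rot: [3.142, 0.0, -2.707]
contact_force: [0.2, 0.4, 0.1]
opening: 0.999
```

{"op": "drive_tool", "data": {
  "deltas": [
    [0,0,0,0],
    [0,0,0,0],
    [0,0,0,0],
    [0,0,0,0],
    [0,0,0,0],
    [0,0,0,0],
    [0,0,0,0],
    [0,0,0,0],
    [0,0,0,0]
  ],
  "jaw": 1,
  "force": 50
}}

```text
clock: 14.87
eef_pos: [493.5, 292.4, 67.6]
tcp_rot: [-3.142, 0.001, -2.706]
contact_force: [0.4, -0.5, 5.4]
opening: 0.159
```

{"op": "drive_tool", "data": {
  "deltas": [
    [0,0,-1,0],
    [0,0,-2,0],
    [0,0,-2,0],
    [0,0,-1,0.08],
    [0,0,0,0.1],
    [0,0,0,0.1],
    [0,0,0,0]
  ]
}}

```text
clock: 15.45
eef_pos: [493.1, 292.3, 127.8]
tcp_rot: [3.142, -0.0, -2.991]
contact_force: [0.5, 0.1, -2.7]
opening: 0.157
```

{"op": "drive_tool", "data": {
  "deltas": [
    [-0.622,-1.6,0,0],
    [-0.622,-2.415,0,0],
    [-0.622,-2.415,0,0],
    [-0.622,-2.415,0,0],
    [-0.622,-2.415,0,0],
    [-0.622,-2.415,0,0],
    [-0.622,-2.415,0,0],
    [-0.622,-2.415,0,0],
    [-0.622,-2.415,0,0],
    [-0.622,-2.415,0,0],
    [0,-0.815,0,0],
    [0,0,0,0]
  ]
}}

```text
clock: 16.45
eef_pos: [592.1, 61.6, 127.1]
tcp_rot: [-3.141, -0.001, -2.986]
contact_force: [0.4, 0.1, -2.2]
opening: 0.156
```

```bash
python3 look.py 6
python3 - <<'E'
from h import *
f=np.load("w6.npz");c=cams.camera_params("wrist");W=cloud(c,f['d']);F=fr(W)
m=(W[...,2]>90)&(W[...,2]<112)&(np.hypot(F[...,0]+90,F[...,1]-113)<45)
print(m.sum(),F[m].mean(0) if m.any() else 0)
E
```

```text
tcp [592.1  61.6 127.1] [-3.141e+00 -1.000e-03 -2.986e+00] [-90.6 111.3]
thick 560 [[-53.2, -113.9], [-14.3, -103.5]] 83.14026641845703
rack 9511 [[-50.9, -92.0], [-4.1, 72.1]] 0.005444699432700872
collar 643 ((-14.1851167678833, -11.58591079711914), 12.56928539276123)
tip z 55 567 [-14.3 -11. ]
tip z 70 90 [-14.7 -12. ]
tip z 85 102 [-15.8 -12.2]
tip z 100 6 [-16.7 -14.2]
1724 [-105.01561821  112.74637216]
```

View pics/w6.png

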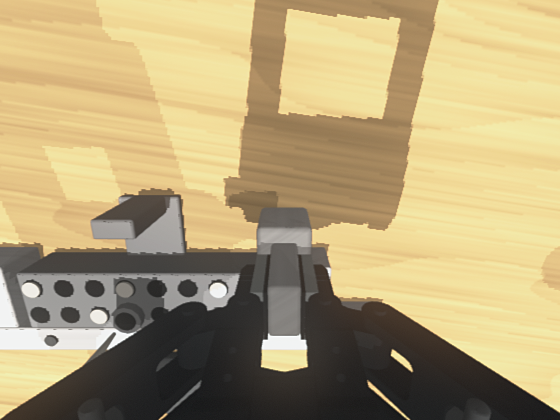

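The spacer is held upright (stem at (285,290)) in front of the gap, and the rack and thick stop are unmoved. I lower it and slide it in.

{"op": "drive_tool", "data": {
  "deltas": [
    [0,0.15,1,0],
    [0,0,1,0],
    [0,0,1,0],
    [0,0,1,0],
    [0,0,0.8,0],
    [0,0,0.5,0],
    [0,0,0.5,0],
    [0,0,0,0],
    [0,0,0,0]
  ]
}}

```text
clock: 17.25
eef_pos: [591.9, 64.9, 69.2]
tcp_rot: [3.142, -0.0, -2.986]
contact_force: [-0.5, -0.1, -2.2]
opening: 0.156
```

Run:
```python
from h import *
S=r.sense();print(fr(S['eef_pos']),S['eef_pos'][2],S['tcp_rot'])
p,d=cams.grab_frame("side");W=cloud(cams.camera_params("side"),d);F=fr(W)
m=(abs(W[...,2]-41)<3)&(F[...,0]<-62)&(F[...,0]>-120)&(abs(F[...,1]-113)<30);print("spacer",m.sum(),cv2.minAreaRect(F[m].astype(np.float32)))
m=(abs(W[...,2]-40)<3)&(F[...,0]<-14)&(F[...,0]>-52)&(abs(F[...,1]-139)<15);print("thin",m.sum(),F[m].min(0),F[m].max(0))
m=(abs(W[...,2]-40)<3)&(F[...,0]<-5)&(F[...,0]>-52)&(abs(F[...,1]-80)<25);print("rack",m.sum(),F[m].min(0),F[m].max(0))
p,d=cams.grab_frame("top");W=cloud(cams.camera_params("top"),d);F=fr(W)
m=(abs(W[...,2]-40)<4)&(F[...,0]<-5)&(F[...,0]>-52)&(abs(F[...,1]-80)<25);print("rack",m.sum(),F[m].max(0))
```

```text
[-90.32510517 114.54072315] 69.15166451996197 [ 3.14156471e+00 -1.96439169e-04 -2.98639887e+00]
spacer 59 ((-93.9454116821289, 122.05393981933594), (44.97496032714844, 27.639774322509766), 37.23688888549805)
thin 40 [-51.4499905  134.55876328] [-15.34348326 151.19262891]
rack 58 [-50.40825758  70.04304652] [-6.03331657 98.32678018]Traceback (most recent call last):
  File "<stdin>", line 8, in <module>
    return umr_maximum(a, axis, None, out, keepdims, initial, where)
ValueError: zero-size array to reduction operation maximum which has no identity
```

{"op": "drive_tool", "data": {
  "deltas": [
    [0,-0.16,0,0],
    [-0.5,0,0,0],
    [-0.8,0,0,0],
    [-0.8,0,0,0],
    [-0.8,0,0,0],
    [-0.8,0,0,0],
    [-0.8,0,0,0],
    [-0.8,0,0,0],
    [-0.6,0,0,0],
    [-0.4,0,0,0],
    [-0.2,0,0,0],
    [0,0,0,0]
  ]
}}

```text
clock: 18.35
eef_pos: [656.6, 73.4, 69.2]
tcp_rot: [3.142, -0.0, -2.986]
contact_force: [0.0, -0.2, -3.2]
opening: 0.156
```

Run:
```python
from h import *
S=r.sense();print(fr(S['eef_pos']),S['eef_pos'][2],S['tcp_rot'],S['contact_force'])
```

```text
[-25.08614032 112.95745637] 69.1544544210715 [ 3.14157455e+00 -2.43945042e-05 -2.98632505e+00] [ 0.04078917 -0.24467286 -3.22741642]
```

{"op": "drive_tool", "data": {
  "deltas": [
    [-0.2,0,0,0],
    [-0.2,0,0,0],
    [0,0,0,0],
    [0,0,0.05,0],
    [0,0,0.05,0],
    [0,0,0.05,0],
    [0,0,0,0]
  ]
}}

```text
clock: 18.93
eef_pos: [660.1, 73.9, 67.7]
tcp_rot: [3.142, -0.0, -2.986]
contact_force: [0.1, 0.4, -2.1]
opening: 0.158
```

{"op": "drive_tool", "data": {
  "deltas": [
    [0,0,0.05,0],
    [0,0,0.03,0],
    [0,0,0,0]
  ]
}}

```text
clock: 19.18
eef_pos: [660.2, 73.9, 67.7]
tcp_rot: [-3.142, 0.0, -2.986]
contact_force: [-2.8, -1.3, 3.8]
opening: 0.156
```

{"op": "drive_tool", "data": {
  "deltas": [
    [0,0,0,0],
    [0,0,0,0],
    [0,0,0,0],
    [0,0,0,0],
    [0,0,0,0],
    [0,0,-0.5,0],
    [0,0,-1.5,0],
    [0,0,-2.5,0],
    [0,0,-2.5,0],
    [0,0,-3,0],
    [0,0,-3,0],
    [0,0,0,0]
  ],
  "jaw": 0
}}

```text
clock: 20.18
eef_pos: [663.5, 74.3, 204.0]
tcp_rot: [-3.141, 0.01, -2.986]
contact_force: [0.6, -0.3, 1.0]
opening: 0.999
```

{"op": "drive_tool", "data": {
  "deltas": [
    [3,-1.5,0,0],
    [3,-1.5,0,0],
    [3,-1.5,0,0],
    [3,-1.5,0,0],
    [1.5,-1.5,0,0],
    [0,0,0,0],
    [0,0,0,0]
  ]
}}

```text
clock: 20.77
eef_pos: [538.2, -21.6, 197.4]
tcp_rot: [-3.142, 0.001, -2.988]
contact_force: [0.0, 1.1, 0.2]
opening: 0.999
```

Run:
```python
from look import *
c,p,d,W,F=look("7")
m=(abs(W[...,2]-40)<4)&(F[...,0]<-1)&(F[...,0]>-60)&(F[...,1]>97)&(F[...,1]<129.5);print("spacer top",m.sum(),cv2.minAreaRect(F[m].astype(np.float32)),F[m].min(0),F[m].max(0))
m=(abs(W[...,2]-85)<4)&(np.hypot(F[...,0]+20,F[...,1]-113)<30);print("stem",m.sum(),cv2.minAreaRect(F[m].astype(np.float32)))
m=(abs(W[...,2]-65)<3)&(np.hypot(F[...,0]+95,F[...,1])<30);print("tab",m.sum(),cv2.minAreaRect(F[m].astype(np.float32)))
```

```text
tcp [538.2 -21.6 197.4] [-3.142e+00  1.000e-03 -2.988e+00] [-156.8   37.4]
thin 204 [[-51.7, 125.2], [-14.0, 142.0]] 16.781232833862305
thick 1405 [[-53.8, -171.5], [-15.1, -112.2]] 89.9502944946289
rack 5715 [[-51.0, -65.5], [-3.5, 94.7]] 89.98199462890625
collar 326 ((-13.995783805847168, -11.291593551635742), 12.106861114501953)
tip z 55 296 [-14.4 -11.5]
tip z 70 36 [-15.2 -12.6]
tip z 85 61 [-15.9 -12.6]
tip z 100 56 [-16.8 -13.5]
tip z 115 7 [-17.2 -14.2]
spacer top 548 ((-21.54104232788086, 112.74537658691406), (30.10288429260254, 40.898197174072266), 88.6223373413086) [-41.83911599  97.20697366] [ -1.41962926 127.95130956]
stem 359 ((-22.046268463134766, 112.69584655761719), (14.153372764587402, 24.295238494873047), 89.36626434326172)
tab 444 ((-96.06670379638672, 0.4174175262451172), (28.149259567260742, 14.273039817810059), 89.27538299560547)
```

View pics/w7.png

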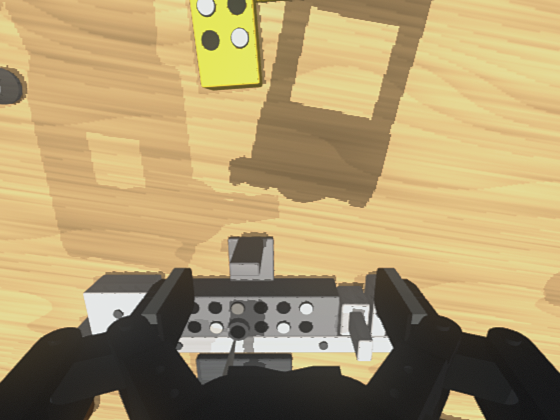

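The spacer stands in the gap (stem at (360,330)): it spans y 97.7–127.8 and its centre is at x -21.5. The collar is still under the tip at (238,326). I go back to the tab.

{"op": "drive_tool", "data": {
  "deltas": [
    [-1.2,-0.74,0,0],
    [-1.2,-0.74,0,0],
    [-1.2,-0.74,0,0],
    [-1.2,-0.74,0,0],
    [-1.33,-0.74,0,0],
    [0,0,1.5,0],
    [0,0,2,0],
    [0,0,2,0],
    [0,0,2,0],
    [0,0,2,0],
    [0,0,0,0],
    [0,0,0,0]
  ]
}}

```text
clock: 21.82
eef_pos: [604.8, -47.3, 101.1]
tcp_rot: [3.141, -0.002, -2.986]
contact_force: [0.4, -0.2, -0.0]
opening: 1.0
```

Run:
```python
from h import *
S=r.sense();print(fr(S['eef_pos']),S['eef_pos'][2],S['tcp_rot'],S['contact_force'])
```

```text
[-94.94791781   1.69632121] 101.0661335997685 [ 3.14098255e+00 -1.97543025e-03 -2.98561520e+00] [ 0.43572943 -0.16960813 -0.02279549]
```

{"op": "drive_tool", "data": {
  "deltas": [
    [0.05,-0.13,1,0],
    [0,0,1.5,0],
    [0,0,1.5,0],
    [0,0,1.2,0],
    [0,0,0.6,0],
    [0,0,0,0],
    [0,0,0,0]
  ]
}}

```text
clock: 22.4
eef_pos: [604.8, -49.5, 44.3]
tcp_rot: [-3.142, 0.0, -2.986]
contact_force: [-0.1, 0.2, 0.5]
opening: 0.999
```

{"op": "drive_tool", "data": {
  "deltas": [
    [0,0,0,0],
    [0,0,0,0],
    [0,0,0,0],
    [0,0,0,0],
    [0,0,0,0],
    [0,0,0,0],
    [0,0,0,0],
    [0,0,0,0],
    [0,0,0,0]
  ],
  "jaw": 1,
  "force": 70
}}

```text
clock: 23.15
eef_pos: [604.7, -49.5, 44.6]
tcp_rot: [-3.142, 0.001, -2.986]
contact_force: [-1.8, 0.3, 5.3]
opening: 0.315
```

Run:
```python
from h import *
S=r.sense();print(fr(S['eef_pos']),S['eef_pos'][2],S['tcp_rot'],S['contact_force'])
```

```text
[-95.41748193  -0.37763199] 44.56803863509288 [-3.14155372e+00  5.13229072e-04 -2.98648202e+00] [-1.81042485  0.25398268  5.27412433]
```

{"op": "drive_tool", "data": {
  "deltas": [
    [0,-0.05,0,0],
    [0,-0.04,0,0],
    [0,0,0,0],
    [-0.1,0,0,0],
    [-0.1,0,0,0],
    [-0.1,0,0,0],
    [0,0,0,0],
    [0,0,0,0]
  ]
}}

```text
clock: 23.82
eef_pos: [604.7, -49.5, 44.5]
tcp_rot: [3.14, -0.005, -2.986]
contact_force: [-14.2, 1.0, 17.6]
opening: 0.315
```

Run:
```python
from h import *
S=r.sense();print(fr(S['eef_pos']),S['eef_pos'][2],S['tcp_rot'],RF@S['contact_force'][:2],S['contact_force'][2])
```

```text
[-95.36453211  -0.4770703 ] 44.526824614902424 [ 3.14025838 -0.00536577 -2.9862987 ] [-13.82609505   3.23240716] 17.61418934042134
```

{"op": "drive_tool", "data": {
  "deltas": [
    [0.15,0,-0.05,0],
    [0.15,0,-0.05,0],
    [0,-0.06,0,0],
    [0,0,0,0],
    [0,0,0,0]
  ]
}}

```text
clock: 24.23
eef_pos: [604.6, -51.1, 44.8]
tcp_rot: [-3.142, -0.0, -2.986]
contact_force: [-1.4, 0.1, -1.4]
opening: 0.315
```

```bash
cat > st.py <<'E'
from h import *
S=r.sense();print(fr(S['eef_pos']),S['eef_pos'][2],S['tcp_rot'],RF@S['contact_force'][:2],S['contact_force'][2])
E
python3 st.py
```

```text
[-95.70609262  -1.94793001] 44.75459984460943 [-3.14159228e+00 -3.28220148e-04 -2.98643308e+00] [-1.32151565  0.29064219] -1.4422663183789677
```

{"op": "drive_tool", "data": {
  "deltas": [
    [0,0.1,0,0],
    [0,0,0,0],
    [0,0,0,0],
    [-0.1,0,0,0],
    [-0.1,0,0,0],
    [-0.1,0,0,0],
    [-0.1,0,0,0],
    [0,0,0,0],
    [0,0,0,0]
  ]
}}

```text
clock: 24.98
eef_pos: [604.9, -49.6, 44.6]
tcp_rot: [3.141, -0.007, -2.986]
contact_force: [-14.1, -2.9, 7.3]
opening: 0.317
```

```bash
python3 st.py
```

```text
[-95.23981588  -0.5992161 ] 44.55953351083136 [ 3.14061448 -0.00713809 -2.98643516] [-14.42499461  -0.68534412] 7.338259408040824
```

```bash
python3 - <<'E'
from h import *
a=np.load("side0.npz")
p,d=cams.grab_frame("side");c=cams.camera_params("side")
cv2.imwrite("pics/s8.png",cv2.resize(p[140:290,130:330,::-1],None,fx=4,fy=4,interpolation=cv2.INTER_CUBIC))
g=p.astype(float).mean(2)
for v in(176,177,178): w=np.clip(200-g[v,244:251],0,None);print("tip col",(w*np.arange(244,251)).sum()/w.sum())
print(g[182:185,242:253].round().astype(int))
W=cloud(c,d);F=fr(W)
for nm,b in dict(rackL=(60,103),rackEdge=(-60,60)).items():
    m=(abs(W[...,2]-40)<3)&(F[...,0]<0)&(F[...,0]>-56)&(F[...,1]>b[0])&(F[...,1]<b[1]);print(nm,m.sum(),np.percentile(F[m],[2,98],axis=0))
m=(abs(W[...,2]-85)<3)&(np.hypot(F[...,0]+22,F[...,1]-116)<30);print("stem",m.sum(),F[m].mean(0))
E
python3 st.py
```

```text
tip col 247.34240362811792
tip col 247.18421052631578
tip col 247.23788546255506
[[251 254 254 178 103 101  97 150 216 252 245]
 [252 250 127  39  41  41  38  39  89 163 211]
 [255 211  88  60  43  52  48  55  84  98 141]]
rackL 82 [[-51.03524706  60.69167454]
 [ -4.15894961  96.51290174]]
rackEdge 219 [[-51.68934826 -45.05446332]
 [ -1.11121398  58.62938125]]
stem 23 [-21.77853803 115.34984345]
[-95.23243991  -0.59089134] 44.58040705656238 [ 3.14060271 -0.00708188 -2.98646511] [-14.81242098  -0.89573985] 7.920138797779245
```

View pics/s8.png

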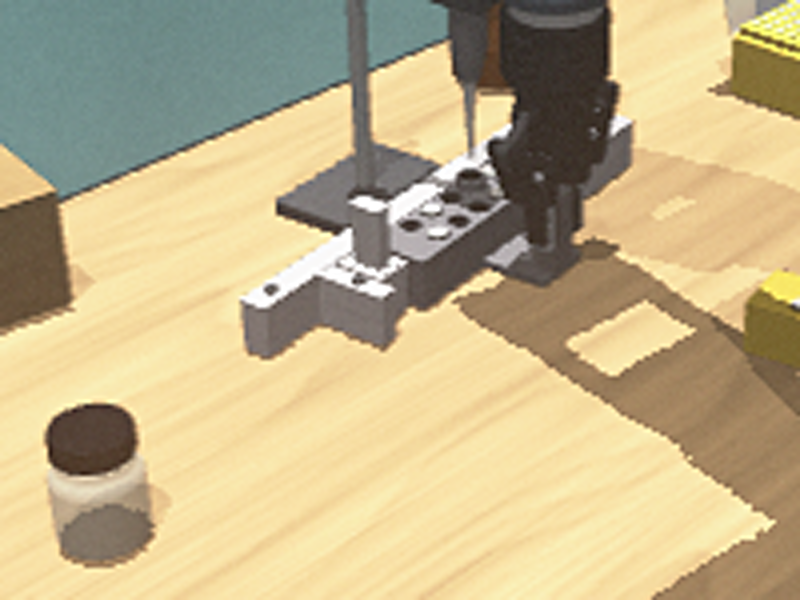

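The side view shows the spacer standing upright in the gap (stem at (370,230)), the tip at (471,158) above the collar at (470,182), and the jar untouched. Push is steady at about 14.8 N. I hand the job in.

```bash
python3 -c "
from rig import job
print(job.sign_off())"; python3 st.py
```

```text
the job is handed in; nothing more can be done
None
the job is handed in; nothing more can be done
```

I slid the grey rack by its tab in between the stops and flush against the fence. The spacer then went into the gap by the thin stop and was let go. I took hold of the tab again, trimmed the rack about 1 mm sideways, and handed in with the rack pressed against the fence, at about 25 s on the robot's clock.

- **Rack:** it was square to the fence to within about 0.05° in the wrist views, taken before the final regrasp. The final push was about 15 N with almost no sideways force. The tool stopped within 0.3 mm of the expected flush position.
- **Collar under the tip:** the final rack position puts the collar at y ≈ -12.6 mm. The wrist and top views put the tip at y ≈ -12.6 to -13. The side view still showed about half a pixel between tip and collar. That could be 1–2 mm, which is about the limit of what that view can resolve.
- **Spacer:** it stands upright about 1–2 mm from the fence, with about 2–3 mm free on each side. It was still in place in the last side view.
- **Not everything was checked:** I felt no bump against the dispenser and saw no lift of the rack. Of the bystanders, I only saw the jar undisturbed at the end and did not look at the others one by one. After hand-in I could not take another reading.

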